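# Snap the plate clip with the stylus

### The arm

A 6-joint arm with a two-finger parallel gripper is mounted at the origin on the work surface. World frame = base frame: x ahead of the robot, y to its left, z up, the work surface at z = 0. Lengths are in m, angles in rad, forces in N, time in s.
With the tool pointing down it reaches from about 0.35 to 0.85 m from the base axis. Payload 8.1 kg.
Tool frame: the origin (TCP) lies between the finger pads; the fingertips stand 8 mm ahead of it and the grasp point (between the pads) lies 11 mm behind it (robot.tip_reach is the y of the fingertips in the tool frame, in m); y points along the fingers, z is the direction in which the jaws open and shut, and the axes are right-handed (so a half turn about y gives the same grasp; the last joint's range is limited). The gripper opens to 93 mm and grips with 3 to 60 N. Pads are 15 mm wide; open, the fingers measure 128 mm over their backs; the gripper's body (75 mm by 188 mm) begins 65 mm behind the grasp point.
Start: joints at [1.09, 0.13, 1.488, -0, 1.523, -0.085], TCP at [0.231, 0.554, 0.227] pointing down, gripper open.
Joint ranges: [-2.96, 2.96], [-0.89, 2.26], [0.02, 2.5], [-1.34, 4.48], [0, 2.73], [-2.66, 2.66]. Speed limits (rad/s): [2.39, 2.39, 2.79, 3.14, 3.14, 3.14].

### API

Orientations are given as a rotation vector (axis times angle).
In Python, from plant import robot gives the robot as it stands.
- The arm moves only by the tool carry_out, never from a script. Its argument "increments" is a list of rows, each an object with "linear": the shift along the tool's x, y, z in m, a list of three; "yaw": the turn about the tool's y in rad. A call has 1 to 5 rows; each row is the pose to reach, as a shift and turn from the pose measured when the call began, along the tool's axes at that moment; what a row does not reach only later rows make up. A row lasts 1/8 s, in which the tool goes at most 62.5 mm and 10.7 degrees, less where a joint would pass 70% of its speed; a pose out of reach is approached as far as the arm can. A call with a gripper value outside its range is refused whole. "gripper" is the opening, from 0 (shut) to 1 (fully open), set as the call begins (left out, the last holds). The fingers move at their own pace and stop on an object; "newtons" is the grip in N (left out, the last holds). Time passes only in rows, so rows that repeat a pose let the fingers close. It gives the time, the measured TCP pose, the force and the opening at its end, in the units of the state.
- robot.read_state(): the state, without advancing time (a new reading comes with each control period).
- robot.read_camera(name): name is "scene" or "top" or "wrist"; returns the picture (400x640x3 uint8, blue, green, red); there is no depth.
- robot.camera_params(name): a dict with "fov_y" (degrees; the focal length in pixels is half the picture's height over the tangent of half this angle, whatever the lens; pixels are square), "cx", "cy" (the principal point, pixels), "k1" (the pictures are not rectified: a ray, as slopes to the right and down, at radius r is drawn at 1 + k1 r^2 times it, then the intrinsics apply), "R" (3x3) and "t" (3): a world point X has camera coordinates R X + t. Camera axes: x right, y down, z forward; pixel columns grow to the right and rows downward; lengths in m; the calibration is good to about 2 mm. A picture is of the moment at which its call begins: read the wrist's pose just before it. camera_params takes no time and is no camera call; for the wrist camera it gives the pose at the moment of the call.
- robot.close_job(): hands the job in, once; it reports no verdict.
The state is a dict: "t": time; "q": joint angles; "dq": joint speeds; "joint_torque": joint torques, N m; "tool_pos": TCP position; "orientation": TCP orientation; "force": force on the tool from outside, world axes, zero at the start; "wrist_torque": the same for the moment, N m; "opening": finger opening in m.
Only numpy, scipy, OpenCV 4.12 (cv2) and the standard library are available. Lean on these libraries where they do the work, as an engineer would, in place of code of your own. Each camera call takes 0.05 s, during which the arm holds its last target.

### The job

Take the stylus out of its walnut rack and with its pin press the recessed release button of the stand that holds the round test plate fully down for a moment, then let it spring back, so that the clip re-seats the plate. Put the stylus back upright in its rack, pin in the hole and collar resting on the rack. Do not press the button of the empty stand, and do not push the release button with the gripper itself.

Things in the scene. Friction and masses are not known exactly. Their poses are not given: they have to be found in the camera images.
- stylus_grip (a point): Stylus, 122 mm long, about 90 g: round dark walnut handle 20 mm dia, 66 mm long; below it a brass collar 46 mm dia, 6 mm thick, then a steel pin 8 mm dia, 50 mm long. Starts upright in the rack, pin in the hole, collar on the rack's top. Point: on the axis, on the handle, 34 mm above the collar, 32 mm below the handle's top, 90 mm above the pin's tip: grip here from above. z axis: up the handle.
- rack_mouth (a point): Stylus rack: fixed walnut block 80 x 80 mm, 60 mm high, with one round upright through hole 30 mm dia in the middle of its top. Point: centre of the hole's mouth, level with the block's top. With the stylus seated, its grip point stands 40 mm above this point.
- release_well (a point): Stand with the plate: dark steel base 170 x 80 mm, 40 mm high. One half: brass post with a level round glass test plate, 60 mm dia, under a brass clip (top 88 mm above the bench, 100 mm when open). Other half: round well 28 mm dia; in it, 8 mm below the base's top, the brass release button, 25 mm dia. Point: centre of the well's mouth, level with the base's top; the post is 87 mm along its -x.
- release (a joint): Travel of the release button in the loaded stand: 0 m up, 0.006 m fully down, pressed straight down by the stylus pin. Spring-loaded: about 2 N to start, 4.5 N fully down; it comes back by itself and lifts the clip while it is down.
- spare_release (a joint): Travel of the same kind of button in the other stand, which has the same base, post, clip and well but no plate in its clip. 0 m up, 0.006 m fully down. To be left alone.
Things that resemble listed ones, but are neither listed nor needed, are in the scene too. What is meant by the part that bears stylus_grip is not purple, and is the larger of those in its own colour. Of the things that look like the part that bears rack_mouth, take the one that is farthest from the robot's base at the start.

How it is judged:
On the way, in this order (a step that is already met when the one before it is completed fails the run):
1. the release button of the loaded stand is held down by the stylus (value of joint release above 0.0048 m and contact force between stylus and release above 1 N), for 0.1 s.
2. the stylus is lifted clear of the button, which has sprung back (value of joint release below 0.001 m and contact force between stylus and release below 0.1 N), for 0.1 s.
At the end, for the whole second after the job is handed in: The stylus stands upright (within 10 degrees) in the rack with its collar down on the rack's top (within 5 mm) and its axis within 15 mm of the hole's centre, and the release button is up again (within 1 mm) (horizontal distance between stylus_grip and rack_mouth below 0.015 m and z of stylus_grip in the frame of rack_mouth between 0.035 and 0.045 m and angle between stylus_grip's own z axis and vertical below 0.17 rad and value of joint release below 0.001 m); the robot touches nothing.
It fails at once if the button of the empty stand is pressed (more than 2 mm) (value of joint spare_release above 0.002 m).
It fails at once if the gripper pushes the release button itself (contact force between any of the fingers, the arm and release above 0.5 N).
It also fails if it takes over 46 s, if anything falls off the work surface, if the arm or the gripper's body presses on something with over 40 N, if the wrist force passes 120 N, or if a joint passes its speed limit or range.

## Working session

There is one attempt and no reset: what is moved stays moved. The work goes in short steps, Python scripts to look and compute and a tool call to move; the robot and the scene stay as the last step left them, time stands still between calls to the robot, and variables do not carry over. Pictures are saved under pics/ and viewed, and the job is handed in when it is done.

Besides the shell and the picture viewer there is one more tool, called after "Emit:" in YAML: its name, and indented under it one key for each argument. carry_out: Moves the arm, as the interface text tells. Its arguments: {"type":"object","properties":{"increments":{"type":"array","items":{"type":"object","properties":{"linear":{"type":"array","items":{"type":"number"}},"yaw":{"type":"number"}}}},"gripper":{"type":"number"},"newtons":{"type":"number"}},"required":["increments"]}

```bash
mkdir -p pics; ls; python3 - <<'E'
from plant import robot
import cv2
s=robot.read_state()
for k in s: print(k,s[k])
for n in ["scene","top","wrist"]:
    p=robot.camera_params(n); print(n,p)
    cv2.imwrite(f"pics/{n}0.png",robot.read_camera(n))
E
```

```text
pics
t 0.0
q [ 1.08963015e+00  1.31117871e-01  1.48929300e+00  1.48132508e-05
  1.52300348e+00 -8.53723160e-02]
dq [ 7.80669585e-05 -1.97031475e-03 -2.02256509e-04  1.58794719e-03
  1.08946047e-03  4.62438221e-04]
joint_torque [-1.22044865e-03 -5.59834063e+01 -4.91766465e+01  7.67574599e-02
  3.52710800e-02 -8.87598389e-05]
tool_pos [0.23102292 0.55313255 0.22560577]
orientation [-1.55015441  0.31097683 -0.31015012]
force [-0.19555188 -0.09057079  0.1807185 ]
wrist_torque [ 0.0372344  -0.00490921  0.01157889]
opening 0.0930718226946976
scene {'fov_y': 46.659601989344246, 'cx': 326.206691238582, 'cy': 206.8140749009296, 'k1': -0.07900426891644964, 'R': array([[-6.98104973e-01,  7.15995219e-01,  5.40962085e-04],
       [ 5.35115568e-01,  5.22246564e-01, -6.64010433e-01],
       [-4.75710811e-01, -4.63259508e-01, -7.47723112e-01]]), 't': array([ 0.31651365, -0.16004487,  1.18055365])}
top {'fov_y': 45.71578631256031, 'cx': 317.9275964359908, 'cy': 200.37105396459143, 'k1': -0.0628924496011066, 'R': array([[ 0.00417363, -0.99995219,  0.00884324],
       [-0.99281424, -0.00520112, -0.11955266],
       [ 0.11959294, -0.00828073, -0.99278848]]), 't': array([-0.01577678,  0.45186246,  0.93855434])}
wrist {'fov_y': 64.94443418775998, 'cx': 319.6962756802389, 'cy': 193.10491288478477, 'k1': 0.021623846169784782, 'R': array([[ 0.3860499 ,  0.92247631, -0.00171092],
       [ 0.88588281, -0.37021728,  0.27955467],
       [ 0.25724915, -0.10943773, -0.96012825]]), 't': array([-0.59801836, -0.0335067 ,  0.39102468])}
```

View pics/scene0.png

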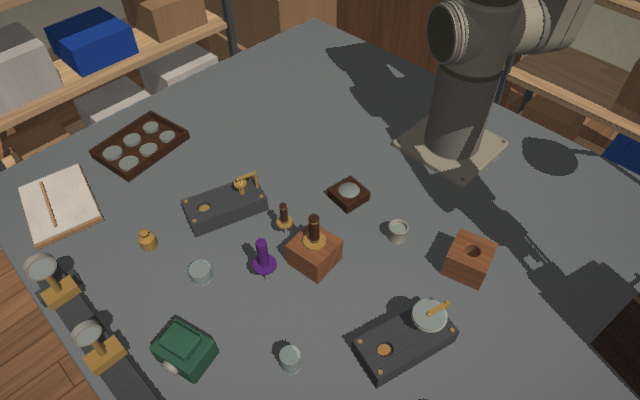

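View pics/top0.png

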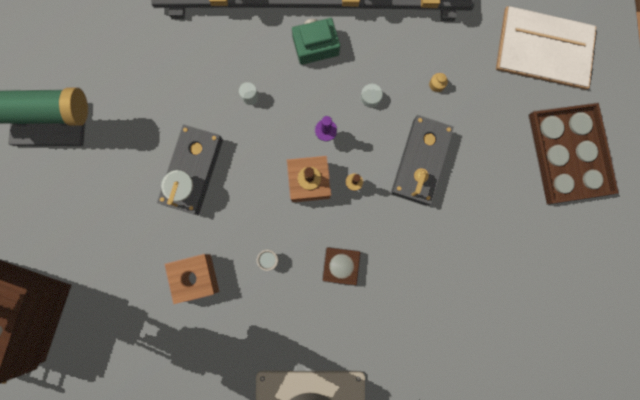

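View pics/wrist0.png

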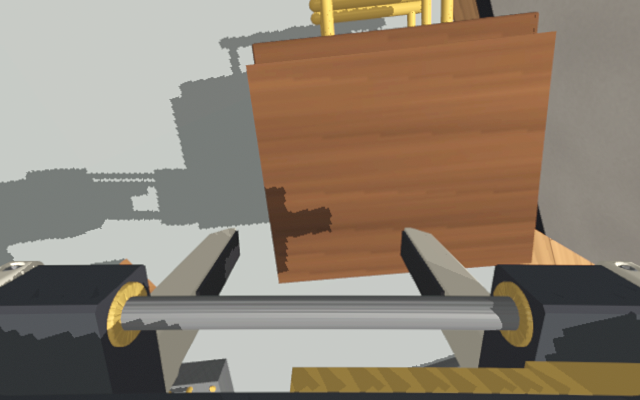

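The scene and top views show the target stylus in the rack at top (310,178), with the empty rack at (190,278) nearer the base. The loaded stand is at top (190,168), with its plate at (177,185) and its well at (196,149). The empty stand is at (423,160). I'll zoom in to measure.

```bash
cat > h.py <<'E'
import numpy as np, cv2
from plant import robot
def K(p):
    f=200/np.tan(np.radians(p['fov_y']/2)); return np.array([[f,0,p['cx']],[0,f,p['cy']],[0,0,1.]])
def dist(p): return np.array([p['k1'],0,0,0,0.])
def ray(p,uv):
    n=cv2.undistortPoints(np.array([[uv]],float),K(p),dist(p))[0,0]
    R=np.array(p['R']);t=np.array(p['t'])
    return -R.T@t, R.T@np.array([n[0],n[1],1])
def plane(p,uv,z):
    o,d=ray(p,uv); return o+d*(z-o[2])/d[2]
def proj(p,X):
    R=np.array(p['R']);return cv2.projectPoints(np.array([X],float),cv2.Rodrigues(R)[0],np.array(p['t']),K(p),dist(p))[0][0,0]
E
python3 - <<'E'
import cv2,numpy as np
t=cv2.imread('pics/top0.png'); s=cv2.imread('pics/scene0.png')
a=cv2.resize(t[140:210,275:345],None,fx=6,fy=6,interpolation=cv2.INTER_CUBIC)
b=cv2.resize(t[120:220,150:230],None,fx=4.2,fy=4.2,interpolation=cv2.INTER_CUBIC)[:420]
cv2.imwrite('pics/z1.png',np.hstack([a,b]))
a=cv2.resize(s[205:285,275:350],None,fx=5,fy=5,interpolation=cv2.INTER_CUBIC)
b=cv2.resize(s[290:390,340:465],None,fx=4,fy=4,interpolation=cv2.INTER_CUBIC)
cv2.imwrite('pics/z2.png',np.hstack([a[:400,:300],b]))
E
```

```text
(no output)
```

View pics/z1.png

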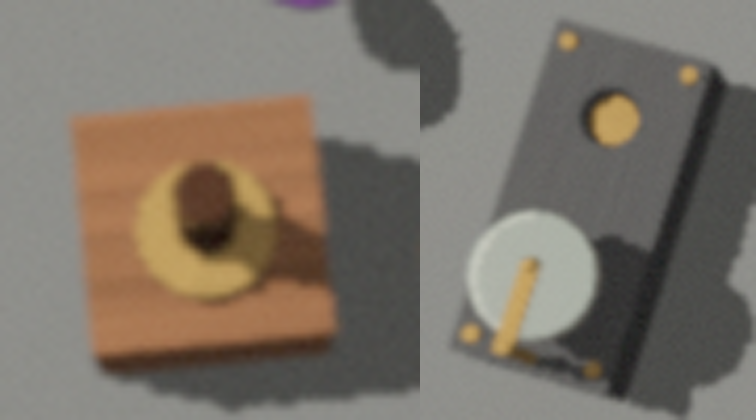

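View pics/z2.png

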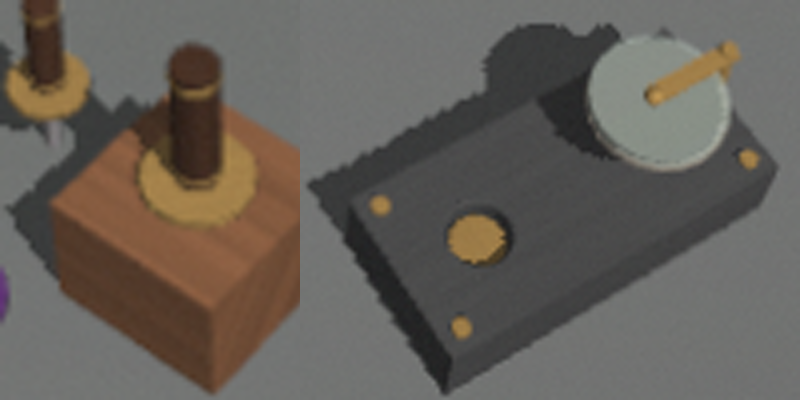

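```bash
python3 - <<'E'
from h import *
def blobs(n,roi,lo,hi,amin=4):
    im=cv2.imread(f'pics/{n}0.png'); x0,y0,x1,y1=roi
    im=cv2.resize(im[y0:y1,x0:x1],None,fx=4,fy=4,interpolation=cv2.INTER_CUBIC)
    m=cv2.inRange(cv2.cvtColor(im,cv2.COLOR_BGR2HSV),lo,hi)
    c,_=cv2.findContours(m,cv2.RETR_EXTERNAL,cv2.CHAIN_APPROX_NONE)
    out=[]
    for k in c:
        a=cv2.contourArea(k)/16
        if a<amin: continue
        h=cv2.convexHull(k); (cx,cy),ax,an=cv2.fitEllipse(h) if len(h)>=5 else cv2.minAreaRect(h)
        out.append((((cx-1.5)/4+x0,(cy-1.5)/4+y0),a,tuple(np.round(np.array(ax)/4,1))))
    return out
pt=robot.camera_params('top');ps=robot.camera_params('scene')
br=((15,110,90),(28,255,255))
for n,p,r1,r2 in (('top',pt,(285,150,335,205),(155,120,225,220)),('scene',ps,(295,210,335,255),(340,290,465,390))):
    print(n,'collar')
    for uv,a,ax in blobs(n,r1,*br): print(np.round(uv,1),round(a),ax,plane(p,uv,.066).round(4))
    print(n,'stand')
    for uv,a,ax in blobs(n,r2,*br): print(np.round(uv,1),round(a),ax,plane(p,uv,.032).round(4),plane(p,uv,.04).round(4))
# rack top corners (z .06)
c=[plane(pt,(275+x/6-.4,140+y/6-.4),.06) for x,y in((72,118),(308,96),(335,333),(97,355))]
c=np.array(c);print('rack',c.round(4),c.mean(0).round(4),[np.linalg.norm(c[i]-c[i-1]).round(4) for i in range(4)])
# handle top
print('handle top',plane(pt,(275+204/6-.4,140+187/6-.4),.132).round(4),plane(ps,(275+194/5-.4,205+60/5-.4),.132).round(4))
# stand corners z .04
c=np.array([plane(pt,(150+x/4.2-.4,120+y/4.2-.4),.04) for x,y in((560,20),(714,68),(615,395),(452,347)) for x in [x-420]])
print('stand',c.round(4),c.mean(0).round(4),[np.linalg.norm(c[i]-c[i-1]).round(4) for i in range(4)])
c=np.array([plane(ps,(340+(x-300)/4-.4,290+y/4-.4),.04) for x,y in((348,208),(455,350),(778,170))])
print('stand scene',c.round(4),np.linalg.norm(np.diff(c,axis=0),axis=1))
s=robot.read_state()
print(cv2.Rodrigues(np.array(s['orientation']))[0].round(3))
E
```

```text
top collar
[308.9 177.7] 340 (np.float64(24.3), np.float64(24.9)) [0.4919 0.0046 0.066 ]
top stand
[190.7 207.7] 7 (np.float64(2.9), np.float64(3.6)) [0.4351 0.2441 0.032 ] [0.4343 0.242  0.04  ]
[161.8 199. ] 8 (np.float64(3.1), np.float64(3.5)) [0.4524 0.3041 0.032 ] [0.4514 0.3015 0.04  ]
[172.5 193.5] 66 (np.float64(8.3), np.float64(23.4)) [0.464  0.2825 0.032 ] [0.4629 0.2801 0.04  ]
[195.6 148. ] 99 (np.float64(10.8), np.float64(12.2)) [0.5585 0.2386 0.032 ] [0.5567 0.2366 0.04  ]
[213.6 137.6] 7 (np.float64(3.0), np.float64(3.3)) [0.5806 0.202  0.032 ] [0.5786 0.2003 0.04  ]
[185.1 129.4] 7 (np.float64(2.9), np.float64(3.5)) [0.598 0.262 0.032] [0.5958 0.2597 0.04  ]
scene collar
[314.  240.3] 271 (np.float64(20.6), np.float64(24.6)) [0.4944 0.0072 0.066 ]
[314.5 222.4] 11 (np.float64(3.8), np.float64(7.2)) [ 0.4623 -0.0239  0.066 ]
scene stand
[379.9 371.4] 17 (np.float64(4.5), np.float64(5.2)) [0.5924 0.2589 0.032 ] [0.5954 0.2605 0.04  ]
[383.6 349.2] 122 (np.float64(11.9), np.float64(13.9)) [0.5583 0.2383 0.032 ] [0.5616 0.2401 0.04  ]
[359.7 340.9] 14 (np.float64(4.3), np
[... 222 characters left out ...]
.2593 0.032 ] [0.4339 0.2609 0.04  ]
rack [[ 0.5299  0.0492  0.06  ]
 [ 0.5378 -0.0289  0.06  ]
 [ 0.4586 -0.038   0.06  ]
 [ 0.4509  0.04    0.06  ]] [0.4943 0.0056 0.06  ] [np.float64(0.0796), np.float64(0.0785), np.float64(0.0797), np.float64(0.0784)]
handle top [0.4937 0.0045 0.132 ] [0.4917 0.0046 0.132 ]
stand [[0.6064 0.2648 0.04  ]
 [0.5824 0.1882 0.04  ]
 [0.4223 0.2308 0.04  ]
 [0.4449 0.3104 0.04  ]] [0.514  0.2486 0.04  ] [np.float64(0.1678), np.float64(0.0802), np.float64(0.1657), np.float64(0.0828)]
stand scene [[0.5887 0.1921 0.04  ]
 [0.6044 0.2649 0.04  ]
 [0.4468 0.3147 0.04  ]] [0.07444117 0.16532841]
[[ 0.923 -0.001  0.386]
 [-0.386 -0.001  0.923]
 [-0.    -1.    -0.001]]
```

The measurements agree across views:

| Feature | Top view | Scene view | Other check |
|---|---|---|---|
| Stylus axis | (0.493, 0.005) | (0.493, 0.005) | Rack centre is (0.494, 0.0056) |
| Button | (0.5585, 0.2386) | (0.5583, 0.2383) | Rivet geometry gives (0.557, 0.239) |

The current jaw direction suits both places, so I won't turn it. I'm moving over the stylus now.

Emit:
carry_out:
  increments:
    - {"linear": [0.03,0,-0.027]}
    - {"linear": [0.075,0,-0.067]}
    - {"linear": [0.12,0,-0.107]}
    - {"linear": [0.165,0,-0.147]}
    - {"linear": [0.21,0,-0.187]}
  gripper: 0.55
  newtons: 30

```text
$.increments[0]: bad value
```

```bash
cat > go.py <<'E'
import sys
from h import *
s=robot.read_state();T=np.array([float(v) for v in sys.argv[1:4]])
R=cv2.Rodrigues(np.array(s['orientation']))[0]
print('t',s['t'],'pos',np.round(s['tool_pos'],4),'F',np.round(s['force'],1),'open',round(s['opening'],4))
print(R.round(3)); print('need',(R.T@(T-s['tool_pos'])).round(4))
E
python3 go.py 0.493 0.005 0.2
```

```text
t 0.15 pos [0.2311 0.5532 0.2258] F [-0.3 -0.4 -0.7] open 0.0931
[[ 0.923 -0.001  0.386]
 [-0.386 -0.001  0.923]
 [-0.    -1.    -0.001]]
need [ 0.453   0.0264 -0.4049]
```

Each row needs a yaw as well.

Emit:
carry_out:
  increments:
    - {"linear": [0.03,0,-0.027],"yaw": 0}
    - {"linear": [0.075,0,-0.067],"yaw": 0}
    - {"linear": [0.12,0,-0.107],"yaw": 0}
    - {"linear": [0.165,0,-0.147],"yaw": 0}
    - {"linear": [0.21,0,-0.187],"yaw": 0}
  gripper: 0.55
  newtons: 30

```text
t: 0.78
tool_pos: [0.3531, 0.298, 0.2259]
orientation: [-1.55, 0.31, -0.31]
force: [1.0, 0.4, 0.1]
opening: 0.0523
```

```bash
python3 go.py 0.493 0.005 0.2
```

```text
t 0.775 pos [0.3531 0.298  0.2259] F [1.  0.4 0.1] open 0.0523
[[ 0.923 -0.001  0.385]
 [-0.385 -0.001  0.923]
 [-0.    -1.    -0.001]]
need [ 0.2419  0.0262 -0.2164]
```

Emit:
carry_out:
  increments:
    - {"linear": [0.045,0,-0.04],"yaw": 0}
    - {"linear": [0.09,0,-0.08],"yaw": 0}
    - {"linear": [0.135,0,-0.12],"yaw": 0}
    - {"linear": [0.18,0,-0.16],"yaw": 0}
    - {"linear": [0.215,0,-0.192],"yaw": 0}

```text
t: 1.4
tool_pos: [0.4781, 0.0356, 0.2261]
orientation: [-1.55, 0.311, -0.311]
force: [1.3, -0.4, 0.9]
opening: 0.0512
```

Emit:
carry_out:
  increments:
    - {"linear": [0.02,0,-0.018],"yaw": 0}
    - {"linear": [0.025,0,-0.022],"yaw": 0}
    - {"linear": [0.025,0,-0.022],"yaw": 0}

```text
t: 1.78
tool_pos: [0.4924, 0.006, 0.2258]
orientation: [-1.549, 0.312, -0.311]
force: [-0.9, 0.4, -0.6]
opening: 0.0512
```

```bash
python3 go.py 0.493 0.005 0.2; python3 - <<'E'
from h import *
p=robot.camera_params('wrist'); im=robot.read_camera('wrist')
for X in [(.493,.005,.132),(.493,.005,.066)]:
    u=proj(p,X); print(u); cv2.drawMarker(im,tuple(int(round(v)) for v in u),(0,0,255),0,14)
cv2.imwrite('pics/w1.png',im)
E
```

```text
t 1.775 pos [0.4924 0.006  0.2258] F [-0.9  0.4 -0.6] open 0.0512
[[ 0.922 -0.001  0.387]
 [-0.387 -0.001  0.922]
 [-0.001 -1.    -0.001]]
need [ 0.0009  0.0258 -0.0006]
[320.39604868 198.12508892]
[320.351717   179.44907278]
```

View pics/w1.png

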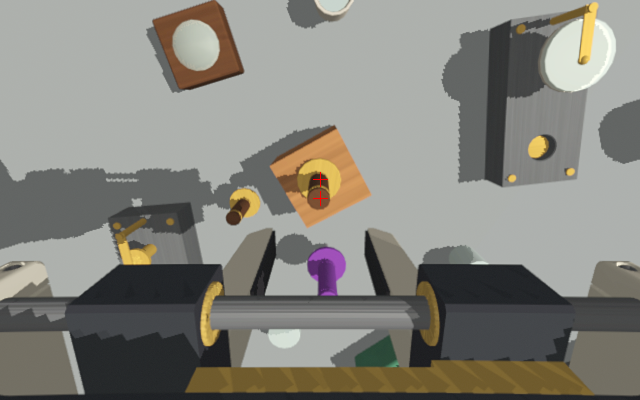

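The wrist view shows my predicted marks on the handle top (320,198) and the collar (320,180). The small stylus (240,210) and the purple one (327,270) are clear of the finger lanes. Descending.

Emit:
carry_out:
  increments:
    - {"linear": [0.001,0.025,-0.001],"yaw": 0}
    - {"linear": [0.001,0.055,-0.001],"yaw": 0}
    - {"linear": [0.001,0.085,-0.001],"yaw": 0}
    - {"linear": [0.001,0.115,-0.001],"yaw": 0}
    - {"linear": [0.001,0.137,-0.001],"yaw": 0}

```text
t: 2.45
tool_pos: [0.4917, 0.0066, 0.0875]
orientation: [-1.55, 0.311, -0.308]
force: [-0.4, 0.2, 0.3]
opening: 0.0507
```

Emit:
carry_out:
  increments:
    - {"linear": [0,0.003,0],"yaw": 0}
    - {"linear": [0,0.003,0],"yaw": 0}

```text
t: 2.7
tool_pos: [0.4917, 0.0074, 0.085]
orientation: [-1.55, 0.31, -0.307]
force: [1.1, 0.7, 0.4]
opening: 0.051
```

```bash
python3 go.py 0.493 0.005 0.089
```

```text
t 2.7 pos [0.4917 0.0074 0.085 ] F [1.1 0.7 0.4] open 0.051
[[ 0.924 -0.002  0.383]
 [-0.383 -0.     0.924]
 [-0.002 -1.    -0.001]]
need [ 0.0021 -0.004  -0.0017]
```

Emit:
carry_out:
  increments:
    - {"linear": [0.002,-0.004,-0.002],"yaw": 0}
    - {"linear": [0.002,-0.004,-0.002],"yaw": 0}

```text
t: 2.95
tool_pos: [0.4941, 0.0046, 0.0908]
orientation: [-1.549, 0.308, -0.309]
force: [0.2, 0.3, 0.4]
opening: 0.0512
```

Emit:
carry_out:
  increments:
    - {"linear": [0,0,0],"yaw": 0}
    - {"linear": [0,0,0],"yaw": 0}
    - {"linear": [0,0,0],"yaw": 0}
    - {"linear": [0,0,0],"yaw": 0}
  gripper: 0
  newtons: 35

```text
t: 3.45
tool_pos: [0.4939, 0.0046, 0.0907]
orientation: [-1.549, 0.308, -0.309]
force: [0.0, -1.1, -0.7]
opening: 0.0195
```

```bash
python3 go.py 0.493 0.005 0.089
```

```text
t 3.45 pos [0.4939 0.0046 0.0907] F [ 0.  -1.1 -0.7] open 0.0195
[[ 0.924  0.001  0.383]
 [-0.383 -0.001  0.924]
 [ 0.001 -1.    -0.   ]]
need [-0.001   0.0017  0.    ]
```

The opening is 19.5 mm, which matches the 20 mm handle. Seated TCP is (0.4939, 0.0046, 0.0907), so the pin tip is 81 mm below the TCP. Lifting.

Emit:
carry_out:
  increments:
    - {"linear": [0,-0.015,0],"yaw": 0}
    - {"linear": [0,-0.04,0],"yaw": 0}
    - {"linear": [0,-0.07,0],"yaw": 0}
    - {"linear": [0,-0.1,0],"yaw": 0}
    - {"linear": [0,-0.115,0],"yaw": 0}

```text
t: 4.08
tool_pos: [0.4948, 0.0046, 0.2084]
orientation: [-1.549, 0.305, -0.312]
force: [0.4, -0.2, -0.8]
opening: 0.0195
```

```bash
python3 go.py 0.5578 0.2386 0.205
```

```text
t 4.075 pos [0.4948 0.0046 0.2084] F [ 0.4 -0.2 -0.8] open 0.0195
[[ 0.924  0.004  0.383]
 [-0.383 -0.001  0.924]
 [ 0.004 -1.     0.001]]
need [-0.0314  0.0034  0.2403]
```

Emit:
carry_out:
  increments:
    - {"linear": [-0.004,0,0.03],"yaw": 0}
    - {"linear": [-0.01,0,0.08],"yaw": 0}
    - {"linear": [-0.017,0,0.13],"yaw": 0}
    - {"linear": [-0.024,0,0.18],"yaw": 0}
    - {"linear": [-0.03,0,0.225],"yaw": 0}

```text
t: 4.7
tool_pos: [0.5532, 0.2257, 0.2081]
orientation: [-1.549, 0.305, -0.311]
force: [-0.1, 0.2, -0.6]
opening: 0.0196
```

Emit:
carry_out:
  increments:
    - {"linear": [-0.001,0,0.015],"yaw": 0}
    - {"linear": [-0.001,0,0.015],"yaw": 0}

```text
t: 4.95
tool_pos: [0.5577, 0.2403, 0.2074]
orientation: [-1.55, 0.305, -0.309]
force: [-0.1, -0.3, -0.5]
opening: 0.0193
```

```bash
python3 go.py 0.5578 0.2386 0.205;python3 - <<'E'
from h import *
p=robot.camera_params('wrist'); im=robot.read_camera('wrist')
for n in ('wrist','scene'):
  p=robot.camera_params(n); im=robot.read_camera(n)
  for X in [(.5578,.2386,.04)]:
    u=proj(p,X); print(u); cv2.drawMarker(im,tuple(int(round(v)) for v in u),(0,0,255),0,14)
  cv2.imwrite(f'pics/{n}2.png',im)
s=cv2.imread('pics/scene2.png'); cv2.imwrite('pics/s2z.png',cv2.resize(s[200:400,320:480],None,fx=3,fy=3))
E
```

```text
t 4.95 pos [0.5577 0.2403 0.2074] F [-0.1 -0.3 -0.5] open 0.0193
[[ 0.924  0.002  0.381]
 [-0.381 -0.002  0.924]
 [ 0.003 -1.    -0.001]]
need [ 0.0007  0.0024 -0.0015]
[320.34794974 176.62625083]
[384.3399903  347.14401896]
```

View pics/wrist2.png

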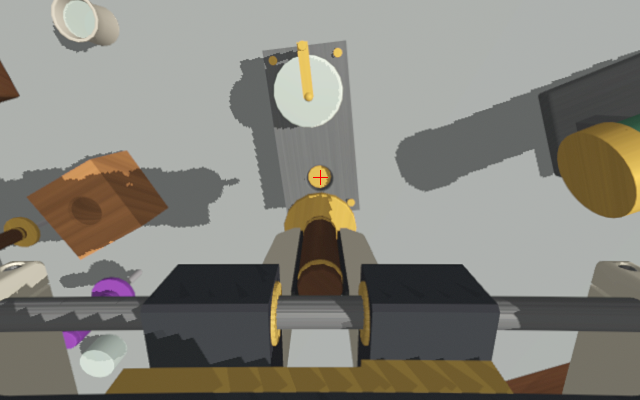

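View pics/s2z.png

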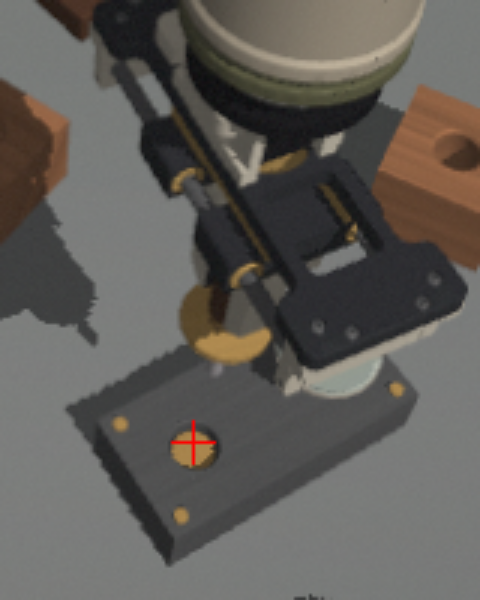

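The predicted well mark falls on the well in both the wrist view (320,177) and the scene view (384,347). The stylus hangs upright in the jaws. I'll descend to just above the mouth.

Emit:
carry_out:
  increments:
    - {"linear": [0.001,0.015,-0.001],"yaw": 0}
    - {"linear": [0.001,0.035,-0.001],"yaw": 0}
    - {"linear": [0.001,0.055,-0.001],"yaw": 0}
    - {"linear": [0.001,0.07,-0.001],"yaw": 0}
    - {"linear": [0.001,0.07,-0.001],"yaw": 0}

```text
t: 5.72
tool_pos: [0.5573, 0.2367, 0.1355]
orientation: [-1.552, 0.309, -0.309]
force: [-0.2, -0.2, -1.1]
opening: 0.0193
```

```bash
python3 go.py 0.5578 0.2386 0.113;python3 - <<'E'
from h import *
im=robot.read_camera('scene'); cv2.imwrite('pics/s3z.png',cv2.resize(im[230:390,340:460],None,fx=4,fy=3.7))
im=robot.read_camera('wrist'); cv2.imwrite('pics/w3.png',im)
E
```

```text
t 5.725 pos [0.5573 0.2367 0.1355] F [-0.2 -0.2 -1.1] open 0.0193
[[ 0.924 -0.001  0.384]
 [-0.384 -0.003  0.924]
 [ 0.    -1.    -0.003]]
need [-0.0002  0.0225  0.0021]
```

View pics/s3z.png

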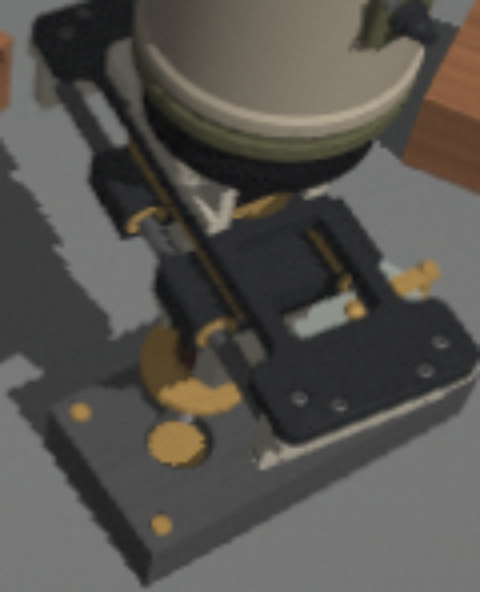

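The pin tip shows at crop (188,412), just above the well at (178,443), as expected for its height. I'll press down gradually.

Emit:
carry_out:
  increments:
    - {"linear": [0,0.01,0.002],"yaw": 0}
    - {"linear": [0,0.018,0.002],"yaw": 0}
    - {"linear": [0,0.023,0.002],"yaw": 0}
    - {"linear": [0,0.023,0.002],"yaw": 0}

```text
t: 6.32
tool_pos: [0.5591, 0.2388, 0.1143]
orientation: [-1.551, 0.307, -0.311]
force: [0.4, 0.0, -0.7]
opening: 0.0195
```

```bash
python3 go.py 0.5578 0.2386 0.106
```

```text
t 6.325 pos [0.5591 0.2388 0.1143] F [ 0.4  0.  -0.7] open 0.0195
[[ 0.924  0.002  0.384]
 [-0.384 -0.002  0.924]
 [ 0.002 -1.    -0.001]]
need [-0.0011  0.0083 -0.0007]
```

Emit:
carry_out:
  increments:
    - {"linear": [-0.001,0.002,-0.001],"yaw": 0}
    - {"linear": [-0.001,0.004,-0.001],"yaw": 0}
    - {"linear": [-0.001,0.006,-0.001],"yaw": 0}
    - {"linear": [-0.001,0.006,-0.001],"yaw": 0}

```text
t: 6.82
tool_pos: [0.5581, 0.2384, 0.1086]
orientation: [-1.55, 0.307, -0.311]
force: [0.2, 0.0, 2.8]
opening: 0.0197
```

```bash
python3 go.py 0.5578 0.2386 0.106
```

```text
t 6.825 pos [0.5581 0.2384 0.1086] F [0.2 0.  2.8] open 0.0197
[[ 0.924  0.002  0.383]
 [-0.383 -0.002  0.924]
 [ 0.003 -1.    -0.001]]
need [-0.0003  0.0026  0.0001]
```

Force is rising as the button spring should: about 3.6 N net, roughly 4 mm. I'll go on to the stop.

Emit:
carry_out:
  increments:
    - {"linear": [0,0.0015,0],"yaw": 0}
    - {"linear": [0,0.003,0],"yaw": 0}
    - {"linear": [0,0.003,0],"yaw": 0}
    - {"linear": [0,0.003,0],"yaw": 0}

```text
t: 7.32
tool_pos: [0.5583, 0.2384, 0.1065]
orientation: [-1.55, 0.306, -0.311]
force: [-2.8, -1.8, 7.7]
opening: 0.0196
```

```bash
python3 go.py 0.5578 0.2386 0.106;python3 - <<'E'
from h import *
im=robot.read_camera('scene'); cv2.imwrite('pics/s4z.png',cv2.resize(im[230:390,340:460],None,fx=4,fy=3.7))
E
```

```text
t 7.325 pos [0.5583 0.2384 0.1065] F [-2.8 -1.8  7.7] open 0.0196
[[ 0.924  0.003  0.384]
 [-0.384 -0.002  0.924]
 [ 0.004 -1.    -0.001]]
need [-0.0006  0.0005 -0.    ]
```

View pics/s4z.png

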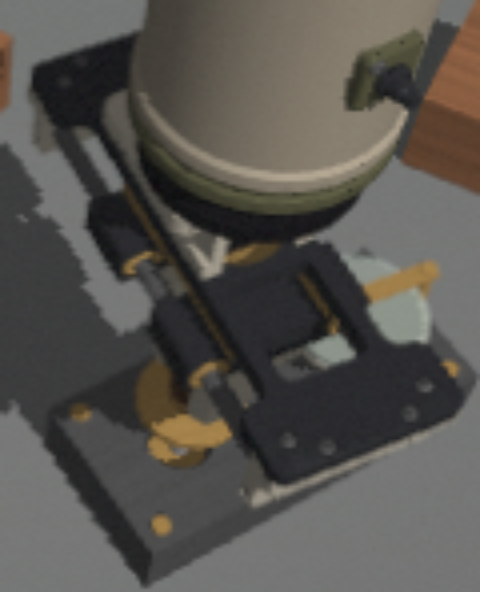

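At 7.7 N and TCP z 0.1065 (predicted bottom 0.1067) the button is at its stop, and the picture shows the pin in the well. I'll hold briefly, then lift straight up.

Emit:
carry_out:
  increments:
    - {"linear": [0,0,0],"yaw": 0}
    - {"linear": [0,0,0],"yaw": 0}

```text
t: 7.62
tool_pos: [0.5582, 0.2384, 0.1066]
orientation: [-1.55, 0.306, -0.311]
force: [-1.8, -0.3, 5.0]
opening: 0.0197
```

Emit:
carry_out:
  increments:
    - {"linear": [0,-0.008,0],"yaw": 0}
    - {"linear": [0,-0.02,0],"yaw": 0}
    - {"linear": [0,-0.045,0],"yaw": 0}
    - {"linear": [0,-0.075,0],"yaw": 0}
    - {"linear": [0,-0.1,0],"yaw": 0}

```text
t: 8.25
tool_pos: [0.5581, 0.2387, 0.2084]
orientation: [-1.55, 0.306, -0.312]
force: [-0.1, -0.5, -0.3]
opening: 0.0198
```

```bash
python3 go.py 0.4939 0.0046 0.205;python3 - <<'E'
from h import *
im=robot.read_camera('scene'); cv2.imwrite('pics/s5z.png',cv2.resize(im[230:390,340:460],None,fx=4,fy=3.7))
im=robot.read_camera('wrist'); cv2.imwrite('pics/w5.png',im)
E
```

```text
t 8.25 pos [0.5581 0.2387 0.2084] F [-0.1 -0.5 -0.3] open 0.0198
[[ 0.924  0.004  0.383]
 [-0.383 -0.002  0.924]
 [ 0.004 -1.    -0.   ]]
need [ 0.0304  0.0035 -0.2408]
```

View pics/w5.png

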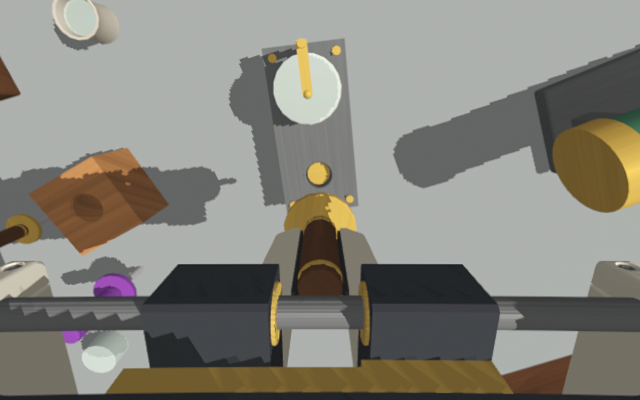

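View pics/s5z.png

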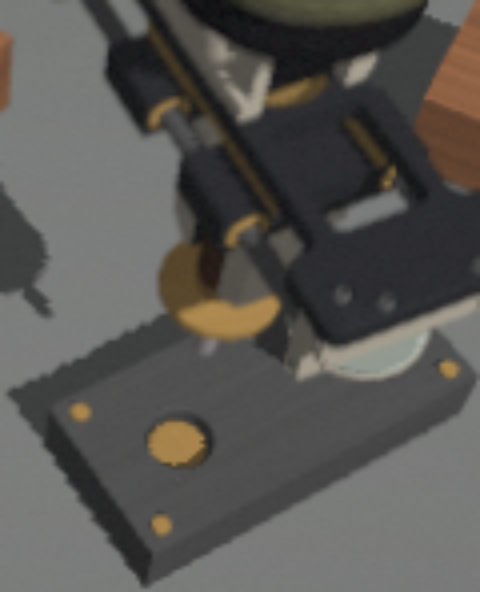

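The button looks sprung back in both views (wrist (318,174), crop (178,443)). The plate and clip are in place, and the stylus is still upright in the grip. Going back to the rack.

Emit:
carry_out:
  increments:
    - {"linear": [0.004,0,-0.03],"yaw": 0}
    - {"linear": [0.01,0,-0.08],"yaw": 0}
    - {"linear": [0.017,0,-0.13],"yaw": 0}
    - {"linear": [0.023,0,-0.18],"yaw": 0}
    - {"linear": [0.029,0,-0.225],"yaw": 0}

```text
t: 8.98
tool_pos: [0.4992, 0.0189, 0.2091]
orientation: [-1.547, 0.303, -0.315]
force: [0.6, -0.7, -0.6]
opening: 0.0196
```

Emit:
carry_out:
  increments:
    - {"linear": [0.001,0,-0.015],"yaw": 0}
    - {"linear": [0.001,0,-0.015],"yaw": 0}
    - {"linear": [0.001,0,-0.015],"yaw": 0}

```text
t: 9.35
tool_pos: [0.4945, 0.0057, 0.2088]
orientation: [-1.547, 0.303, -0.314]
force: [-0.5, 0.9, 0.2]
opening: 0.0191
```

```bash
python3 go.py 0.4939 0.0050 0.150;python3 - <<'E'
from h import *
im=robot.read_camera('scene'); cv2.imwrite('pics/s6z.png',cv2.resize(im[150:300,250:390],None,fx=4,fy=4))
p=robot.camera_params('wrist');im=robot.read_camera('wrist')
u=proj(p,(.494,.0053,.06)); cv2.drawMarker(im,tuple(int(round(v)) for v in u),(0,0,255),0,14); cv2.imwrite('pics/w6.png',im)
E
```

```text
t 9.35 pos [0.4945 0.0057 0.2088] F [-0.5  0.9  0.2] open 0.0191
[[ 0.924  0.007  0.383]
 [-0.383  0.001  0.924]
 [ 0.007 -1.     0.003]]
need [-0.0007  0.0588 -0.001 ]
```

View pics/w6.png

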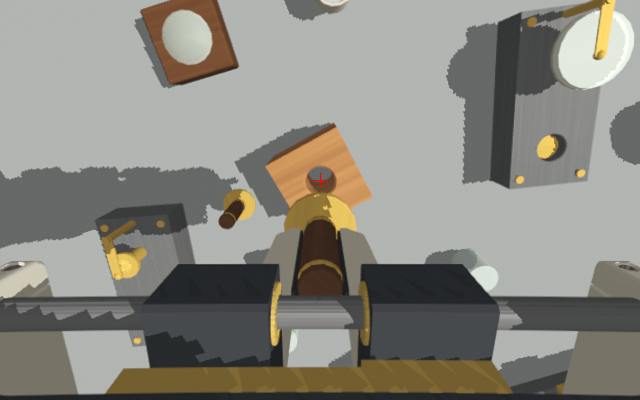

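View pics/s6z.png

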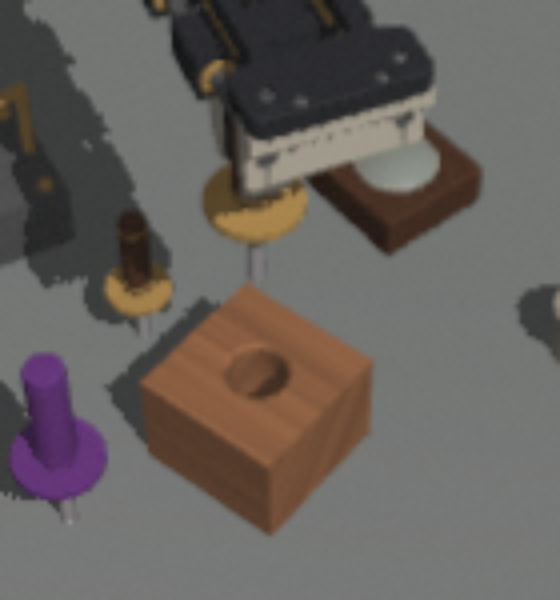

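The rack hole (wrist (320,180), scene crop (256,372)) sits where predicted, with the pin above it. Lowering to just above the mouth, then in.

Emit:
carry_out:
  increments:
    - {"linear": [-0.001,0.015,-0.001],"yaw": 0}
    - {"linear": [-0.001,0.035,-0.001],"yaw": 0}
    - {"linear": [-0.001,0.05,-0.001],"yaw": 0}
    - {"linear": [-0.001,0.056,-0.001],"yaw": 0}
    - {"linear": [-0.001,0.056,-0.001],"yaw": 0}

```text
t: 10.07
tool_pos: [0.4935, 0.0054, 0.1525]
orientation: [-1.547, 0.302, -0.312]
force: [-0.5, -0.5, -0.5]
opening: 0.0198
```

```bash
python3 go.py 0.4939 0.0050 0.093
```

```text
t 10.075 pos [0.4935 0.0054 0.1525] F [-0.5 -0.5 -0.5] open 0.0198
[[ 0.924  0.007  0.382]
 [-0.382  0.     0.924]
 [ 0.006 -1.     0.003]]
need [ 0.0002  0.0595 -0.0004]
```

Emit:
carry_out:
  increments:
    - {"linear": [0,0.015,0],"yaw": 0}
    - {"linear": [0,0.03,0],"yaw": 0}
    - {"linear": [0,0.045,0],"yaw": 0}
    - {"linear": [0,0.057,0],"yaw": 0}
    - {"linear": [0,0.058,0],"yaw": 0}

```text
t: 10.7
tool_pos: [0.4928, 0.0055, 0.0929]
orientation: [-1.547, 0.304, -0.31]
force: [-0.3, -0.2, -0.6]
opening: 0.0196
```

```bash
python3 go.py 0.4939 0.0050 0.0907
```

```text
t 10.7 pos [0.4928 0.0055 0.0929] F [-0.3 -0.2 -0.6] open 0.0196
[[ 0.924  0.004  0.382]
 [-0.382  0.001  0.924]
 [ 0.003 -1.     0.002]]
need [ 0.0012  0.0022 -0.0001]
```

Emit:
carry_out:
  increments:
    - {"linear": [0.001,0.0015,0],"yaw": 0}
    - {"linear": [0.001,0.0025,0],"yaw": 0}
    - {"linear": [0.001,0.0025,0],"yaw": 0}

```text
t: 11.08
tool_pos: [0.4941, 0.0051, 0.0908]
orientation: [-1.547, 0.304, -0.311]
force: [-0.0, 0.5, -0.9]
opening: 0.0195
```

```bash
python3 go.py 0.4939 0.0050 0.0907
```

```text
t 11.075 pos [0.4941 0.0051 0.0908] F [-0.   0.5 -0.9] open 0.0195
[[ 0.924  0.005  0.382]
 [-0.382  0.001  0.924]
 [ 0.004 -1.     0.002]]
need [-0.0001  0.0001 -0.0001]
```

Emit:
carry_out:
  increments:
    - {"linear": [0,0.001,0],"yaw": 0}
    - {"linear": [0,0.0015,0],"yaw": 0}

```text
t: 11.32
tool_pos: [0.4944, 0.0051, 0.0906]
orientation: [-1.547, 0.303, -0.311]
force: [-6.0, 0.5, 12.2]
opening: 0.0193
```

```bash
python3 go.py 0.4939 0.0050 0.0907
```

```text
t 11.325 pos [0.4944 0.0051 0.0906] F [-6.   0.5 12.2] open 0.0193
[[ 0.924  0.005  0.382]
 [-0.382  0.     0.924]
 [ 0.005 -1.     0.002]]
need [-0.0004 -0.0001 -0.0003]
```

The collar is on the rack: 12 N contact at z 0.0906, the same height as at the start. I'll ease off and open to about 50 mm.

Emit:
carry_out:
  increments:
    - {"linear": [0,0,0],"yaw": 0}
    - {"linear": [0,0,0],"yaw": 0}

```text
t: 11.58
tool_pos: [0.4946, 0.0051, 0.0908]
orientation: [-1.547, 0.303, -0.312]
force: [0.6, -0.3, -1.1]
opening: 0.0198
```

Emit:
carry_out:
  increments:
    - {"linear": [0,0,0],"yaw": 0}
    - {"linear": [0,0,0],"yaw": 0}
    - {"linear": [0,0,0],"yaw": 0}
    - {"linear": [0,0,0],"yaw": 0}
  gripper: 0.55

```text
t: 12.08
tool_pos: [0.4945, 0.0051, 0.0907]
orientation: [-1.547, 0.303, -0.312]
force: [-0.2, 0.7, 1.0]
opening: 0.0503
```

Emit:
carry_out:
  increments:
    - {"linear": [0,-0.015,0],"yaw": 0}
    - {"linear": [0,-0.045,0],"yaw": 0}
    - {"linear": [0,-0.085,0],"yaw": 0}
    - {"linear": [0,-0.125,0],"yaw": 0}
    - {"linear": [0,-0.145,0],"yaw": 0}

```text
t: 12.7
tool_pos: [0.4949, 0.0049, 0.2394]
orientation: [-1.547, 0.299, -0.315]
force: [0.6, 0.3, 0.3]
opening: 0.0509
```

```bash
python3 go.py 0.4939 0.0050 0.23;python3 - <<'E'
from h import *
im=robot.read_camera('scene'); cv2.imwrite('pics/s7.png',im)
p=robot.camera_params('wrist');im=robot.read_camera('wrist')
for z in(.132,.066):
  u=proj(p,(.494,.005,z)); cv2.drawMarker(im,tuple(int(round(v)) for v in u),(0,0,255),0,14)
cv2.imwrite('pics/w7.png',im)
E
```

```text
t 12.7 pos [0.4949 0.0049 0.2394] F [0.6 0.3 0.3] open 0.0509
[[ 0.924  0.01   0.382]
 [-0.382 -0.     0.924]
 [ 0.01  -1.     0.004]]
need [-0.0011  0.0093 -0.0003]
```

View pics/w7.png

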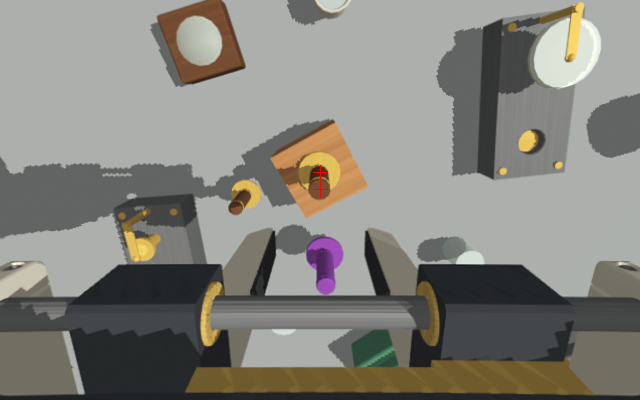

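View pics/s7.png

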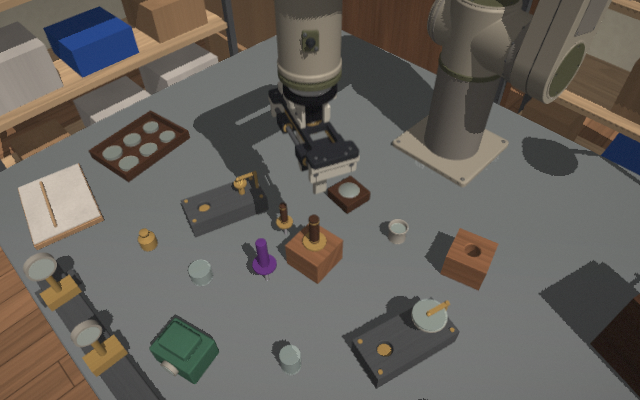

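The stylus stands upright and centred in the rack: handle top at wrist (320,190), collar at scene (314,240), the same as at the start. The release button is up, and nothing else has moved. The gripper is clear, so I'm handing in.

```bash
python3 - <<'E'
from plant import robot
print(robot.close_job())
E
```

```text
the job is handed in; nothing more can be done
None
```

I pressed the loaded stand's release button fully down with the stylus pin, lifted clear so it sprang back, and put the stylus back in its rack. The job was handed in at about 12.8 s of the 46 s allowed, and it reports no verdict.

- **Press:** the button reached its stop. The wrist force rose to 7.7 N, above the 4.5 N needed for full travel, and the tool was at z 0.1065 against a predicted 0.1067. I held it for about a quarter of a second at least. I could not read the button's travel directly, so this rests on force and height.
- **Release:** after lifting, the wrist and scene views showed the button back up, with the plate and clip in place.
- **Stylus:** the collar met the rack with 12 N at the same height as the original seating, within 0.1 mm. After I let go, the stylus looked upright and centred, with the collar on the rack.
- **Empty stand and gripper:** I never went near the empty stand, and only the pin touched the release button. The gripper was open, well above the stylus and touching nothing at hand-in.

No check failed or disagreed. One early move call was refused because its rows had no yaw value; nothing moved, and I resent it with yaw included.

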